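Close the bench mill and hold its bayonet lid at the jog mark

TASK

Close up the loaded bench mill: first push its catch drawer fully shut, then set the loose black bayonet lid (the one with a grip bar) squarely into the neck with its white arrow at the white mark, all the way down. Twist the lid clockwise (seen from above), against the return spring, until the arrow points at the yellow half-way mark, where the mill jogs, never on towards the red mark where it clicks locked; finish there, still gripping the lid and holding it at the yellow mark. Leave everything else on the bench where it is.

Things in the scene. Friction and masses are not known exactly. Their poses are not given: they have to be found in the camera images.
- mill: Bench mill, fixed: green housing x -110 (front, drawer side) to +75 mm, 150 mm wide, 70 mm high; on it a round dark steel neck, radius 66 mm, up to 125 mm. Origin on the neck's axis at bench level; x points from drawer to back, z up. Well 31 mm deep, bore radius 50; a lip (heights 113 to 125) narrows it to radius 41 but for two gates for the lugs: at -x 35 mm wide, at +x 22 mm wide.
- mill_seat (a point): Centre of the neck's mouth, 125 mm above the mill's origin; axes as the mill's. Lid fully down: the lid's origin is 24 mm below this point.
- open_mark (a point): White mark on the neck's top, towards the drawer (-x of the mill); this point is 55 mm from the axis at height 125 mm. The lid's arrow stands here when it is put in or taken out.
- half_mark (a point): Yellow mark on the neck's top, 45 deg clockwise (from above) from the white one: 55 mm from the axis in the mill's direction (-x, +y), height 125 mm. The lid's arrow tip must end within 10 mm of this point.
- lock_mark (a point): Red mark on the neck's top, 90 deg clockwise from the white one (+y of the mill), same radius and height. From about 70 deg on the lid rides over a spring ball that clicks behind the lug here; do not go there.
- interlock (a joint): Ring in the neck with two orange dogs that the lid's lugs push; rad, 0 at rest, grows clockwise, to 1.55. A spring turns it, and a released lid, back: 0.11 N m at 0, 0.15 N m at 0.8 rad. Play of 4 mm between lug and dog: it reads about 0.1 rad less than the lid has turned, about 0.7 with the arrow at the yellow mark. It must never exceed 1.15.
- catch_drawer (a joint): Catch drawer in the mill's front; m open, 0 is shut. Slides along the mill's -x to open; pushing takes 2 to 4 N and it stays where it is left. It starts 35 to 55 mm open.
- drawer_front (a point): Middle of the front edge of the drawer's black finger ledge (60 mm wide, 12 mm deep, heights 48 to 56 mm), which stands out of the grey drawer front (102 mm wide, heights 14 to 58 mm). Point at height 52 mm, 120 mm in front of the mill's axis when shut. Axes as the mill's: push along +x.
- lid: Loose black lid, 0.16 kg, 71 mm high, upright on the bench. Origin: centre of its underside. Plug radius 38 mm, heights 0-24; two lugs at its foot, 10 high, out to radius 46.5: 26 wide at -x, 12 wide at +x, so it enters only with lid x along mill x. Disc radius 54, heights 24-33. Grip bar 76 long (x), 20 wide (y), heights 33-71, white stripe on its -x half. Play 3 mm radially, 4 mm beside lugs.
- lid_arrow (a point): Tip of the white arrow on the lid's disc, at its -x edge: 53 mm from the lid's axis, at the height of the disc's underside (24 mm above the lid's origin).
- paste_pot: White pot with a black lid and wire bail, 95 x 97 x 85 mm; a bystander, not to be moved. Origin: centre of its underside.
- vial_blue: Vial with blue content, 25 mm across, 64 mm high; a bystander, not to be moved. Origin: centre of its underside.
- vial_amber: Vial with amber content, 25 mm across, 64 mm high; a bystander, not to be moved. Origin: centre of its underside.
- timer: White timer, 64 x 70 x 21 mm; a bystander, not to be moved. Origin: centre of its underside.
- tub: Small white-lidded green tub, 72 mm across, 64 mm high; a bystander, not to be moved. Origin: centre of its underside.
- marker: Red marker pen lying flat, 14 x 128 x 16 mm; a bystander, not to be moved. Origin: centre of its underside.
There are look-alikes about, which are no part of the job. Leave any blue or purple look-alike of the lid alone.

How it is judged:
By the outcome, as a careful person would: the job done as asked, in the order asked, and still so for the second after the job is handed in, while the arm keeps its last pose, push and grip.
It also fails if it takes over 54 s, if anything falls off the work surface, if the arm or the gripper's body presses on something with over 40 N, if the wrist force passes 120 N, or if a joint passes its speed limit or range.

ROBOT

A 7-joint arm with a two-finger parallel gripper is mounted at the origin on a cart in front of the work surface, level with it; the furniture and walls round the work are solid. World frame = base frame: x ahead of the robot, y to its left, z up, the work surface at z = 0. Lengths are in m, angles in degrees, forces in N, time in s.
With the tool pointing down it reaches from about 0.425 to 0.875 m from the base axis. Payload 4.7 kg.
Tool frame: the origin (TCP) lies midway between the tips of the shut fingers; the grasp point (between the pads) lies 19 mm behind it; z points along the fingers, y is the line along which they close (so a half turn about z gives the same grasp; the last joint's range is limited). The gripper opens to 87 mm and grips with 3 to 60 N. Pads are 19 mm wide; open, the fingers measure 117 mm over their backs; the gripper's body (75 mm by 190 mm) begins 51 mm behind the grasp point.
Start: joints at [77.183, 18.392, -4.016, 83.108, 1.295, 78.541, -3.26], TCP at [0.153, -0.632, 0.223] pointing down, gripper open.
Joint ranges: [-163.93, 163.93], [-17.29, 119.83], [-79.2, 71.16], [3.27, 140.29], [-89.18, 269.18], [5.43, 117.66], [-154.24, 154.24]. Speed limits (degrees/s): [147.25, 147.25, 180, 180, 180, 180, 180].

INTERFACE

Orientations are given as [roll, pitch, yaw] about the fixed x, y, z axes, in that order (R = Rz(yaw) Ry(pitch) Rx(roll)).
In Python, from cell import env gives the robot as it stands. The module is installed in compiled form; this text tells all that it offers.
- The arm moves only by the tool step_arm, never from a script. Its argument "rows" is a list of rows, each an object with "angular": the turn, a rotation vector about the tool's x, y, z in units of pi rad (1.0 is pi rad), a list of three; "slide": the shift along the tool's x, y, z in units of 500 mm (1.0 is 500 mm), a list of three; "jaw": the opening, from 0 (shut) to 1 (fully open). A call has 1 to 10 rows; each row shifts and turns the commanded pose from where the row before left it, along the tool's axes as they then stand; what a row does not reach is not made up. A row lasts 1/8 s, in which the tool goes at most 62.5 mm and 10.7 degrees, less where a joint would pass 70% of its speed; a pose out of reach is approached as far as the arm can. A call with a number of a shift or a turn outside -1 to 1 is refused whole. A call with a gripper value outside its range is refused whole. The fingers move at their own pace and stop on an object; "newtons" is the grip in N (left out, the last holds). Time passes only in rows, so rows that do not move let the fingers close. It gives the time, the measured TCP pose, the force, the opening and the grip force at its end, in the units of the state.
- env.get_obs(): the state, without advancing time (a new reading comes with each control period).
- env.read_camera(name): name is "side" or "top"; returns the picture (420x560x3 uint8, red, green, blue); there is no depth.
- env.camera_info(name): a dict with "fx", "fy", "cx", "cy" (pixels), "R" (3x3) and "t" (3): a world point X has camera coordinates R X + t. Camera axes: x right, y down, z forward; pixel columns grow to the right and rows downward; lengths in m; the calibration is good to about 2 mm. A picture is of the moment at which its call begins. camera_info takes no time and is no camera call.
- env.sign_off(): hands the job in; it is judged then, once.
The state is a dict: "time_s": time; "qpos": joint angles; "joint_velocities": joint speeds; "effort": joint torques, N m; "tool_pos": TCP position; "tool_rot": TCP orientation; "force": force on the tool from outside, world axes, zero at the start; "wrist_torque": the same for the moment, N m; "grip_width": finger opening in m; "grasp_force": force on a finger pad.
Only numpy, scipy, OpenCV 4.12 (cv2) and the standard library are available. Lean on these libraries where they do the work, as an engineer would, in place of code of your own. Each camera call takes 0.05 s, during which the arm holds its last target. There are 200 camera calls.

## Working session

There is one attempt and no reset: what is moved stays moved. The work goes in short steps, Python scripts to look and compute and a tool call to move; the robot and the scene stay as the last step left them, time stands still between calls to the robot, and variables do not carry over. Pictures are saved under pics/ and viewed, at most 10 in all, crops included, and the job is handed in when it is done.

Besides the shell and the picture viewer there is one more tool, called after "Emit:" as name(argument=value, ...), one argument or row to a line, values as JSON. step_arm: Moves the arm, as the interface text tells. Shifts and turns lie within -1 to 1; 1 stands for 500 mm of shift or pi rad of turn. Its arguments: {"type":"object","properties":{"rows":{"type":"array"},"newtons":{"type":"number"}},"required":["rows"]}

```bash
mkdir -p pics
python3 - <<'E'
from cell import env
import cv2
for n in("top","side"):
    im=env.read_camera(n)[:,:,::-1]
    cv2.imwrite(f"pics/{n}0.png",cv2.resize(im,(800,600),interpolation=cv2.INTER_CUBIC))
    cv2.imwrite(f"raw_{n}0.png",im)
    print(n,env.camera_info(n))
print(env.get_obs())
E
```

```text
top {'fx': 525.4316549174454, 'fy': 525.4316549174454, 'cx': 283.4138242654129, 'cy': 202.39946885867894, 'R': array([[-0.3912832 , -0.92018312, -0.01266819],
       [-0.72581688,  0.31703855, -0.61047229],
       [ 0.5657626 , -0.22967277, -0.7919363 ]]), 't': array([0.30860667, 0.39325267, 1.66259091])}
side {'fx': 393.22063782221943, 'fy': 393.22063782221943, 'cx': 273.8879064750752, 'cy': 215.441018257804, 'R': array([[-0.99935466, -0.03581462,  0.00275185],
       [-0.01780595,  0.42739792, -0.90388825],
       [ 0.03119628, -0.90335394, -0.42775982]]), 't': array([0.51689657, 0.05261505, 1.2420719 ])}
{'time_s': 0.1, 'qpos': array([77.18252237, 18.434422  , -4.01295135, 83.16725978,  1.29549267,
       78.53899162, -3.25997119]), 'joint_velocities': array([ 0.0348974 ,  0.0367764 ,  0.05976922, -0.10114976, -0.0584933 ,
        0.05351724,  0.06226532]), 'effort': array([-2.36388851e-04, -4.92573166e+01, -4.05897880e-01, -3.13400567e+01,
       -6.41144835e-02,  3.93628108e-02,  1.08773379e-04]), 'tool_pos': array([ 0.15293174, -0.63126214,  0.22158066]), 'tool_rot': array([-1.79904570e+02,  6.62446069e-03,  1.36247419e+01]), 'force': array([-0.10687933,  0.59135746,  0.4152899 ]), 'wrist_torque': array([ 0.02926835, -0.01537776, -0.01856732]), 'grasp_force': 0.0, 'grip_width': 0.08720131779805572}
```

View pics/top0.png

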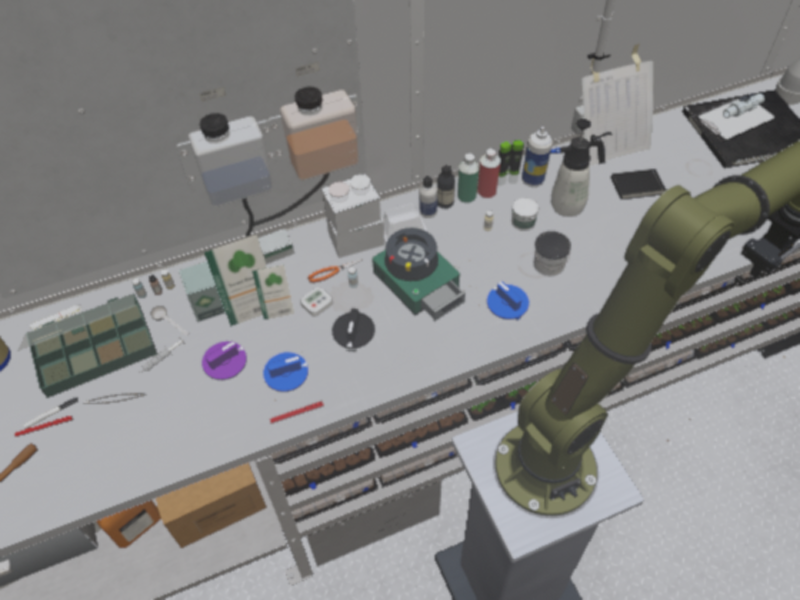

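View pics/side0.png

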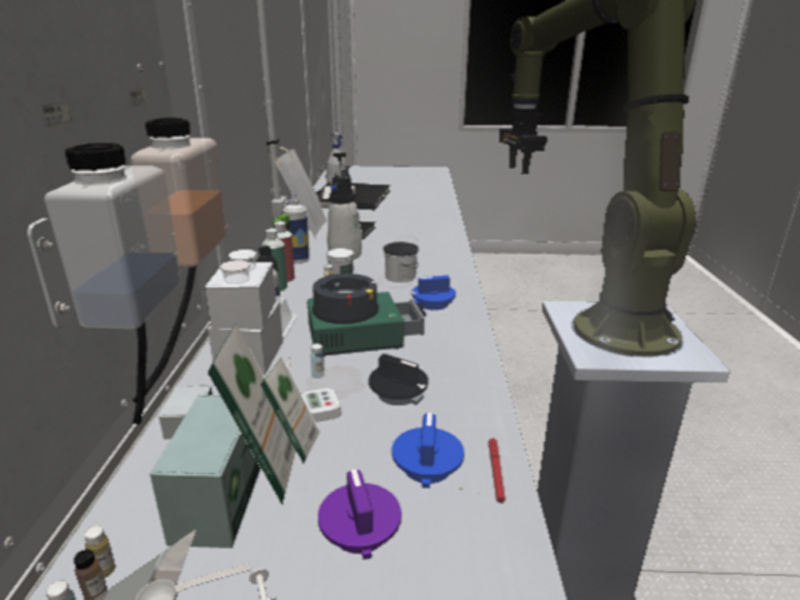

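The top view shows the mill at about (412,262), its drawer at (442,298), and the black lid at (353,328). The side view shows the mill at (350,310) and the lid at (398,380). I'll enlarge both.

Run:
```python
import cv2,numpy as np
a=cv2.imread("raw_top0.png")[155:250,225:335]; b=cv2.imread("raw_side0.png")[185:290,210:315]
cv2.imwrite("pics/c_top.png",cv2.resize(a,None,fx=6,fy=6,interpolation=cv2.INTER_CUBIC))
cv2.imwrite("pics/c_side.png",cv2.resize(b,None,fx=5.7,fy=5.7,interpolation=cv2.INTER_CUBIC))
```

```text
(no output)
```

View pics/c_top.png

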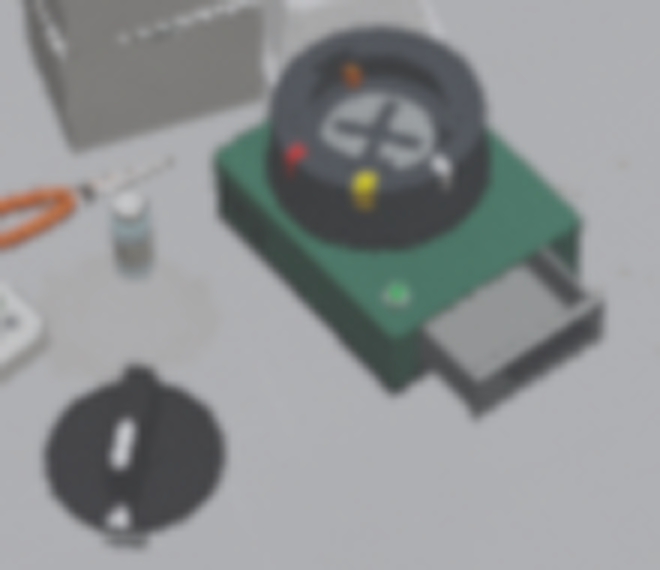

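View pics/c_side.png

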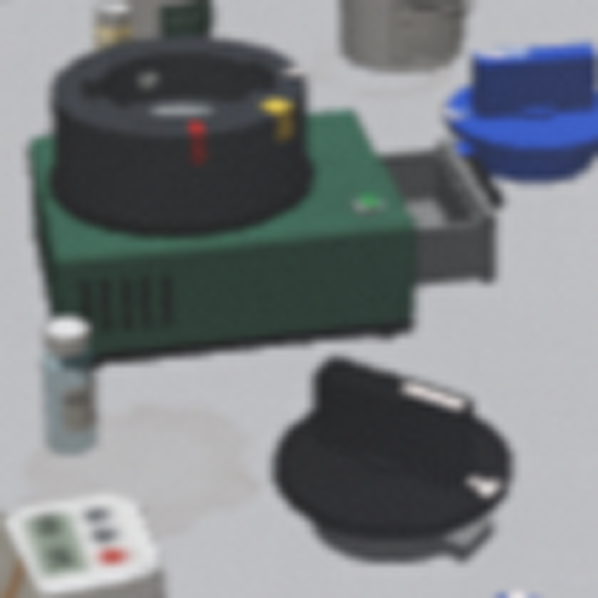

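The crops show the mill's housing corners, the white, yellow and red marks, the neck rim, and the lid's disc, stripe and arrow. I'll fit the poses to both views.

```bash
cat > fit.py <<'E'
from cell import env
import numpy as np
from scipy.optimize import least_squares
C={n:env.camera_info(n) for n in("top","side")}
CR={"top":(225,155,6),"side":(210,185,5.7)}
def px(n,u,v):
    a,b,s=CR[n]; return np.array([a+(u+.5)/s-.5,b+(v+.5)/s-.5])
def proj(n,X):
    c=C[n]; q=np.atleast_2d(X)@c["R"].T+c["t"]
    return np.c_[c["fx"]*q[:,0]/q[:,2]+c["cx"],c["fy"]*q[:,1]/q[:,2]+c["cy"]]
def W(p,L):
    L=np.atleast_2d(L)/1000.; c,s=np.cos(p[2]),np.sin(p[2])
    return np.c_[p[0]+c*L[:,0]-s*L[:,1],p[1]+s*L[:,0]+c*L[:,1],L[:,2]]
th=np.linspace(0,2*np.pi,181)
def circ(r,z): return np.c_[r*np.cos(th),r*np.sin(th),0*th+z]
def ext(n,p,r,z,what):
    q=proj(n,W(p,circ(r,z)))
    return {"l":q[:,0].min(),"r":q[:,0].max(),"t":q[:,1].min(),"b":q[:,1].max()}[what]
def pt(n,p,l,u,v): return proj(n,W(p,l))[0]-px(n,u,v)
def e(n,p,r,z,w,val): return [ext(n,p,r,z,w)-px(n,val,val)[0 if w in"lr" else 1]]
k=np.sqrt(.5)*55
def fm(p): return np.concatenate([pt("top",p,(-110,75,70),393,333),pt("top",p,(-110,-75,70),580,222),pt("top",p,(75,75,70),217,160),pt("top",p,(-110,75,0),393,393),
 pt("top",p,(-55,0,125),437,160),pt("top",p,(-k,k,125),365,183),pt("top",p,(0,55,125),296,153),
 e("top",p,66,125,"l",269),e("top",p,66,125,"r",487),e("top",p,66,125,"t",27),
 pt("side",p,(-110,75,70),413,235),pt("side",p,(75,75,70),50,262),pt("side",p,(75,-75,70),33,143),pt("side",p,(-110,-75,70),357,112),
 pt("side",p,(-55,0,125),293,70),pt("side",p,(-k,k,125),275,105),pt("side",p,(0,55,125),197,127),
 e("side",p,66,125,"l",53),e("side",p,66,125,"r",308),e("side",p,66,125,"t",38)])
def fl(q):
    p=q[:3]; x1,x2=q[3]*1000,q[4]*1000
    return np.concatenate([e("top",p,54,33,"l",45),e("top",p,54,33,"r",226),e("top",p,54,24,"b",535),
 pt("top",p,(x1,0,71),127,420),pt("top",p,(x2,0,71),120,468),
 e("side",p,54,33,"l",273),e("side",p,54,33,"r",512),
 pt("side",p,(x1,0,71),403,385),pt("side",p,(x2,0,71),467,405),
 pt("top",p,(-46.5,0,3),126,543),pt("side",p,(-47,0,33),485,487),pt("top",p,(-47,0,33),120,510)])
if __name__=="__main__":
    best=lambda f,x0s:min((least_squares(f,x,loss="soft_l1",x_scale=.1) for x in x0s),key=lambda r:r.cost)
    Y=np.arange(-3,3.1,.75)
    r=best(fm,[[.55,.1,y] for y in Y]); print("mill",r.x[:2],np.degrees(r.x[2]),r.cost); print(np.round(fm(r.x),1))
    l=best(fl,[[.45,.3,y,-.01,-.04] for y in Y]); print("lid",l.x[:2],np.degrees(l.x[2]),l.x[3:],l.cost); print(np.round(fl(l.x),1))
    # drawer front: grey top-left corner (52mm side)
    for (u,v,z,yy) in((475,380,58,51),(475,415,14,51),(603,300,58,-51)):
        d=least_squares(lambda d:pt("top",r.x,(-110-d[0]*1000,yy,z),u,v),[.04]); print("drawer",d.x,d.cost)
E
python3 fit.py
```

```text
mill [0.61073594 0.05808665] 14.263972987563879 11.07820066354005
[-0.4  1.1  1.1 -0.7 -1.5 -1.7 -0.3  2.5 -0.5  0.5  0.  -0.9  1.3 -0.4
 -0.2  0.  -0.2  1.6 -1.7  0.8 -0.3 -0.4 -1.1  0.5 -0.5 -1.1  1.3 -1.
  0.7  0.1  0.3 -0.   0.3  0. ]
lid [0.49660379 0.26274718] -30.083226633654334 [-0.00535681 -0.03807421] 1.0503744939995237
[-0.1  0.3  0.   0.5 -0.   0.1 -0.3 -0.3  0.  -0.1  0.4  0.   0.5  0.
  0.1 -0.4  0.2  0.4  1. ]
drawer [0.04735884] 0.17248708700416485
drawer [0.04405511] 1.4057679395013802
drawer [0.04715612] 0.14605768733915286
```

Run:
```python
from fit import *
def sub(idx):
    r=least_squares(lambda p:fm(p)[idx],[.61,.058,.25],loss="soft_l1",x_scale=.1); print(r.x[:2],np.degrees(r.x[2]),r.cost)
print("top hous");sub(list(range(8)));print("top marks,neck");sub(list(range(8,17)));print("side house");sub(list(range(17,25)));print("side marks,neck");sub(list(range(25,34)))
print("neck only");sub([14,15,16,31,32,33]);print("neck+marks");sub(list(range(8,17))+list(range(25,34)))
def gp(n,u,v,z):
    c=C[n]; d=c["R"].T@[(u-c["cx"])/c["fx"],(v-c["cy"])/c["fy"],1]; o=-c["R"].T@c["t"]; return np.round((o+d*(z-o[2])/d[2])[:2],3)
f=.7
print("vial",gp("top",*px("top",133,272),0),"timer",gp("top",316*f,300*f,.02),"pot top",gp("top",552*f,245*f,.085),"bottle top",gp("top",578*f,130*f,.2),"bluelid",gp("top",508*f,300*f,.03),"box",gp("top",355*f,195*f,.1), "bottles",gp("top",490*f,160*f,.12))
```

```text
top hous
[0.61176595 0.05512756] 13.626332484454792 4.573999514253555
top marks,neck
[0.60990165 0.05907457] 15.262076843415558 1.2364967114246077
side house
[0.61214613 0.0633148 ] 13.246499516897684 1.2244344425557394
side marks,neck
[0.61032772 0.05432984] 14.717821170066083 1.2237454420965692
neck only
[0.61097924 0.05769155] 72.36991934569647 0.084259231110422
neck+marks
[0.61008326 0.05819475] 15.083001458188532 2.9481039866202616
vial [0.647 0.211] timer [0.625 0.317] pot top [ 0.5   -0.293] bottle top [ 0.753 -0.5  ] bluelid [ 0.422 -0.129] box [0.861 0.115] bottles [ 0.818 -0.272]
```

Emit:
step_arm(
  rows=[
    {"angular": [0, 0, 0], "slide": [0.092, -0.057, 0], "jaw": 0},
    {"angular": [0, 0, 0], "slide": [0.092, -0.057, 0], "jaw": 0},
    {"angular": [0, 0, 0], "slide": [0.092, -0.057, 0], "jaw": 0},
    {"angular": [0, 0, 0], "slide": [0.092, -0.057, 0], "jaw": 0},
    {"angular": [0, 0, 0], "slide": [0.092, -0.057, 0], "jaw": 0},
    {"angular": [0, 0, 0], "slide": [0.092, -0.057, 0], "jaw": 0},
    {"angular": [0, 0, 0], "slide": [0.042, -0.111, 0], "jaw": 0},
    {"angular": [0, 0, 0], "slide": [0.042, -0.111, 0], "jaw": 0},
    {"angular": [0, 0, 0], "slide": [0.042, -0.111, 0], "jaw": 0},
    {"angular": [0, 0, 0], "slide": [0.042, -0.111, 0], "jaw": 0},
  ],
)

```text
time_s: 1.35
tool_pos: [0.4102, -0.1629, 0.2222]
tool_rot: [180.0, 0.0, 13.6]
force: [1.2, -0.1, -0.3]
grip_width: 0.0018
grasp_force: 0.0
```

```bash
cat > go.py <<'E'
# usage: go.py x y z yaw -> tool-axis slide units and z-turn units from the present pose
import sys,numpy as np
from cell import env
from scipy.spatial.transform import Rotation as Ro
o=env.get_obs(); t=np.array([float(a) for a in sys.argv[1:4]]); yaw=float(sys.argv[4])
R=Ro.from_euler("xyz",o["tool_rot"],degrees=True); G=Ro.from_euler("xyz",[180,0,yaw],degrees=True)
print("t",o["time_s"],"pos",np.round(o["tool_pos"],4),"rot",np.round(o["tool_rot"],2),"F",np.round(o["force"],1),"M",np.round(o["wrist_torque"],2),"w",round(o["grip_width"],4),"gf",o["grasp_force"],"q",np.round(o["qpos"],0))
d=t-o["tool_pos"]
print("slide before turn",np.round(R.inv().apply(d)/.5,4),"after turn",np.round(G.inv().apply(d)/.5,4),"ang",np.round((R.inv()*G).as_rotvec()/np.pi,4),"mm",np.linalg.norm(d)*1000)
E
python3 go.py 0.4314 0.0123 0.222 14.3
```

```text
t 1.35 pos [ 0.4102 -0.1629  0.2222] rot [1.7999e+02 2.0000e-02 1.3620e+01] F [ 1.2 -0.1 -0.3] M [-0.03 -0.07  0.01] w 0.0018 gf 0.0 q [ 48.  -7. -27. 110.  -3.  76. -55.]
slide before turn [ 0.1238 -0.3306  0.0004] after turn [ 0.1277 -0.3291  0.0005] ang [ 0.      0.0001 -0.0038] mm 176.51350198630064
```

Emit:
step_arm(
  rows=[
    {"angular": [0, 0, -0.0038], "slide": [0.043, -0.11, 0], "jaw": 0},
    {"angular": [0, 0, 0], "slide": [0.043, -0.11, 0], "jaw": 0},
    {"angular": [0, 0, 0], "slide": [0.042, -0.109, 0], "jaw": 0},
    {"angular": [0, 0, 0], "slide": [0, 0, 0.09], "jaw": 0},
    {"angular": [0, 0, 0], "slide": [0, 0, 0.09], "jaw": 0},
    {"angular": [0, 0, 0], "slide": [0, 0, 0.09], "jaw": 0},
    {"angular": [0, 0, 0], "slide": [0, 0, 0.09], "jaw": 0},
    {"angular": [0, 0, 0], "slide": [0, 0, 0.014], "jaw": 0},
  ],
)

```text
time_s: 2.35
tool_pos: [0.4294, 0.0104, 0.033]
tool_rot: [-179.8, 0.3, 14.3]
force: [-1.3, -0.3, 0.0]
grip_width: 0.0003
grasp_force: 0.0
```

```bash
python3 go.py 0.485 0.026 0.035 14.3
python3 - <<'E'
from cell import env
import cv2
a=env.read_camera("top")[150:270,230:390,::-1]; b=env.read_camera("side")[170:290,200:360,::-1]
cv2.imwrite("pics/d1.png",cv2.vconcat([cv2.resize(x,(400,300),interpolation=cv2.INTER_CUBIC) for x in(a,b)]))
E
```

```text
t 2.35 pos [0.4294 0.0104 0.033 ] rot [-179.82    0.34   14.35] F [-1.3 -0.3  0. ] M [0.01 0.06 0.02] w 0.0003 gf 0.0 q [ 38.   6. -43. 123.   5.  53. -84.]
slide before turn [ 0.1154 -0.0026 -0.0048] after turn [ 0.1155 -0.0027 -0.0041] ang [-0.001   0.0019  0.0003] mm 57.77954232526737
```

View pics/d1.png

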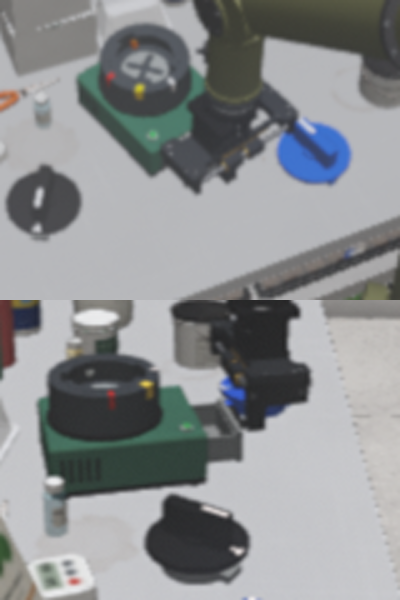

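The fingers stand in front of the drawer's ledge at side (265,405). Pushing.

Emit:
step_arm(
  rows=[
    {"angular": [0, 0, 0], "slide": [0.03, 0, 0], "jaw": 0},
    {"angular": [0, 0, 0], "slide": [0.03, 0, 0], "jaw": 0},
    {"angular": [0, 0, 0], "slide": [0.03, 0, 0], "jaw": 0},
    {"angular": [0, 0, 0], "slide": [0.01, 0, 0], "jaw": 0},
  ],
)

```text
time_s: 2.95
tool_pos: [0.4827, 0.0227, 0.0363]
tool_rot: [180.0, -0.1, 14.3]
force: [-0.8, -1.5, 1.3]
grip_width: 0.0004
grasp_force: 0.8
```

Emit:
step_arm(
  rows=[
    {"angular": [0, 0, 0], "slide": [0.008, 0, 0], "jaw": 0},
    {"angular": [0, 0, 0], "slide": [0.004, 0, 0], "jaw": 0},
  ],
)

```text
time_s: 3.2
tool_pos: [0.4864, 0.0238, 0.0356]
tool_rot: [180.0, 0.1, 14.3]
force: [-4.3, -1.0, 2.6]
grip_width: 0.0005
grasp_force: 2.1
```

Emit:
step_arm(
  rows=[
    {"angular": [0, 0, 0], "slide": [0.006, 0, 0], "jaw": 0},
    {"angular": [0, 0, 0], "slide": [0, 0, 0], "jaw": 0},
  ],
)

```text
time_s: 3.45
tool_pos: [0.4864, 0.0238, 0.035]
tool_rot: [180.0, 0.4, 14.3]
force: [-8.2, -1.4, 7.6]
grip_width: 0.0004
grasp_force: 4.5
```

Emit:
step_arm(
  rows=[
    {"angular": [0, 0, 0], "slide": [0.006, 0, 0], "jaw": 0},
    {"angular": [0, 0, 0], "slide": [0, 0, 0], "jaw": 0},
  ],
)

```text
time_s: 3.7
tool_pos: [0.4865, 0.0238, 0.0345]
tool_rot: [180.0, 0.8, 14.3]
force: [-15.8, -3.5, 13.5]
grip_width: 0.0004
grasp_force: 8.1
```

The drawer bottomed out at 16 N with no further travel, so it is shut. Now back off, rise and turn towards the lid.

Emit:
step_arm(
  rows=[
    {"angular": [0, 0, 0], "slide": [-0.08, 0, 0], "jaw": 0},
    {"angular": [0, 0, 0], "slide": [0, 0, -0.08], "jaw": 0},
    {"angular": [0, 0, -0.058], "slide": [0, 0, -0.08], "jaw": 0.7},
    {"angular": [0, 0, -0.058], "slide": [0, 0, -0.08], "jaw": 0.7},
    {"angular": [0, 0, -0.058], "slide": [0, 0, 0], "jaw": 0.7},
    {"angular": [0, 0, -0.058], "slide": [0, 0, 0], "jaw": 0.7},
    {"angular": [0, 0, -0.058], "slide": [0, 0, 0], "jaw": 0.7},
    {"angular": [0, 0, -0.058], "slide": [0, 0, 0], "jaw": 0.7},
    {"angular": [0, 0, -0.058], "slide": [0, 0, 0], "jaw": 0.7},
    {"angular": [0, 0, -0.058], "slide": [0, 0, 0], "jaw": 0.7},
  ],
)

```text
time_s: 4.95
tool_pos: [0.4541, 0.0157, 0.1556]
tool_rot: [179.9, 0.0, 98.2]
force: [0.4, -0.5, 0.5]
grip_width: 0.06
grasp_force: 0.0
```

```bash
python3 go.py 0.4966 0.2627 0.15 150
```

```text
t 4.95 pos [0.4541 0.0157 0.1556] rot [1.7992e+02 3.0000e-02 9.8180e+01] F [ 0.4 -0.5  0.5] M [ 0.   -0.1   0.04] w 0.06 gf 0.0 q [ 39.  -2. -43. 113.  -1.  68.   5.]
slide before turn [0.4769 0.1544 0.0113] after turn [0.1734 0.4703 0.0113] ang [ 0.0003  0.0003 -0.2879] mm 250.67781093619513
```

Emit:
step_arm(
  rows=[
    {"angular": [0, 0, 0], "slide": [0.0954, 0.0309, 0], "jaw": 0.7},
    {"angular": [0, 0, 0], "slide": [0.0954, 0.0309, 0], "jaw": 0.7},
    {"angular": [0, 0, 0], "slide": [0.0954, 0.0309, 0], "jaw": 0.7},
    {"angular": [0, 0, 0], "slide": [0.0954, 0.0309, 0], "jaw": 0.7},
    {"angular": [0, 0, 0], "slide": [0.0954, 0.0309, 0], "jaw": 0.7},
    {"angular": [0, 0, -0.0576], "slide": [0, 0, 0], "jaw": 0.7},
    {"angular": [0, 0, -0.0576], "slide": [0, 0, 0], "jaw": 0.7},
    {"angular": [0, 0, -0.0576], "slide": [0, 0, 0], "jaw": 0.7},
    {"angular": [0, 0, -0.0576], "slide": [0, 0, 0], "jaw": 0.7},
    {"angular": [0, 0, -0.0576], "slide": [0, 0, 0], "jaw": 0.7},
  ],
)

```text
time_s: 6.2
tool_pos: [0.4981, 0.2627, 0.1556]
tool_rot: [179.9, 0.0, 150.0]
force: [0.6, -0.3, 0.6]
grip_width: 0.0608
grasp_force: 0.0
```

```bash
python3 go.py 0.4966 0.2627 0.037 150
```

```text
t 6.2 pos [0.4981 0.2627 0.1556] rot [1.7994e+02 3.0000e-02 1.5001e+02] F [ 0.6 -0.3  0.6] M [ 0.05 -0.14  0.01] w 0.0608 gf 0.0 q [ 23.  21. -64.  99.  20.  72.  14.]
slide before turn [ 0.0027 -0.0016  0.2372] after turn [ 0.0026 -0.0014  0.2372] ang [0.0003 0.0002 0.    ] mm 118.58903877400712
```

Emit:
step_arm(
  rows=[
    {"angular": [0, 0, 0], "slide": [0.0026, -0.0015, 0.07], "jaw": 0.7},
    {"angular": [0, 0, 0], "slide": [0, 0, 0.07], "jaw": 0.7},
    {"angular": [0, 0, 0], "slide": [0, 0, 0.06], "jaw": 0.7},
    {"angular": [0, 0, 0], "slide": [0, 0, 0.037], "jaw": 0.7},
    {"angular": [0, 0, 0], "slide": [0, 0, 0], "jaw": 0.7},
  ],
)

```text
time_s: 6.82
tool_pos: [0.4957, 0.2621, 0.0361]
tool_rot: [-179.9, -0.1, 149.7]
force: [-0.1, -0.2, 0.7]
grip_width: 0.0612
grasp_force: 0.0
```

Emit:
step_arm(
  rows=[
    {"angular": [0, 0, 0], "slide": [0, 0, 0], "jaw": 0},
    {"angular": [0, 0, 0], "slide": [0, 0, 0], "jaw": 0},
    {"angular": [0, 0, 0], "slide": [0, 0, 0], "jaw": 0},
    {"angular": [0, 0, 0], "slide": [0, 0, 0], "jaw": 0},
    {"angular": [0, 0, 0], "slide": [0, 0, 0], "jaw": 0},
  ],
  newtons=40,
)

```text
time_s: 7.45
tool_pos: [0.4966, 0.2627, 0.0373]
tool_rot: [179.9, 0.0, 149.7]
force: [0.4, 0.7, 0.3]
grip_width: 0.02
grasp_force: 40.0
```

```bash
python3 go.py 0.4966 0.2627 0.25 150
```

```text
t 7.45 pos [0.4966 0.2627 0.0373] rot [1.7995e+02 2.0000e-02 1.4967e+02] F [0.4 0.7 0.3] M [ 0.16 -0.3  -0.04] w 0.02 gf 40.00422578305006 q [ 17.  29. -58. 106.  28.  61.   8.]
slide before turn [-2.000e-04  4.000e-04 -4.255e-01] after turn [-0.      0.     -0.4255] ang [ 0.0003  0.0001 -0.0018] mm 212.73521852227782
```

Gripped on the 20 mm bar at 40 N. Lifting and turning in line with the mill.

Emit:
step_arm(
  rows=[
    {"angular": [0, 0, 0], "slide": [0, 0, -0.06], "jaw": 0},
    {"angular": [0, 0, 0], "slide": [0, 0, -0.09], "jaw": 0},
    {"angular": [0, 0, -0.0496], "slide": [0, 0, -0.09], "jaw": 0},
    {"angular": [0, 0, -0.0496], "slide": [0, 0, -0.086], "jaw": 0},
    {"angular": [0, 0, -0.0496], "slide": [0, 0, 0], "jaw": 0},
    {"angular": [0, 0, -0.0496], "slide": [0, 0, 0], "jaw": 0},
    {"angular": [0, 0, -0.0496], "slide": [0, 0, 0], "jaw": 0},
  ],
)

```text
time_s: 8.32
tool_pos: [0.496, 0.262, 0.1997]
tool_rot: [-180.0, -0.0, -165.4]
force: [-0.3, -0.3, -0.9]
grip_width: 0.0201
grasp_force: 40.0
```

```bash
python3 go.py 0.6107 0.058 0.20 194.3
```

```text
t 8.325 pos [0.496  0.262  0.1997] rot [-1.7997e+02 -4.0000e-02 -1.6540e+02] F [-0.3 -0.3 -0.9] M [ 0.13 -0.12 -0.  ] w 0.0201 gf 39.99935760162771 q [ 30.  24. -75.  96.  24.  78.  56.]
slide before turn [-1.191e-01 -4.527e-01 -4.000e-04] after turn [-0.1214 -0.452  -0.0006] ang [-0.0002 -0.0002  0.0017] mm 234.02696736107077
```

Emit:
step_arm(
  rows=[
    {"angular": [0, 0, 0.0017], "slide": [-0.024, -0.0905, 0], "jaw": 0},
    {"angular": [0, 0, 0], "slide": [-0.024, -0.0905, 0], "jaw": 0},
  ],
)

```text
time_s: 8.57
tool_pos: [0.5418, 0.1798, 0.1998]
tool_rot: [-180.0, -0.0, -165.9]
force: [-0.3, 0.3, -1.7]
grip_width: 0.0199
grasp_force: 40.0
```

```bash
python3 go.py 0.6107 0.058 0.20 194.3
```

```text
t 8.575 pos [0.5418 0.1798 0.1998] rot [-1.7996e+02 -2.0000e-02 -1.6589e+02] F [-0.3  0.3 -1.7] M [ 0.1  -0.21 -0.  ] w 0.0199 gf 40.00099511817098 q [ 37.  25. -74.  95.  25.  79.  64.]
slide before turn [-0.0744 -0.2698 -0.0003] after turn [-0.0735 -0.27   -0.0005] ang [-0.0002 -0.0001 -0.0011] mm 139.92230167239006
```

Emit:
step_arm(
  rows=[
    {"angular": [0, 0, 0], "slide": [-0.0247, -0.09, 0], "jaw": 0},
    {"angular": [0, 0, 0], "slide": [-0.0247, -0.09, 0], "jaw": 0},
    {"angular": [0, 0, 0], "slide": [-0.0247, -0.09, 0], "jaw": 0},
    {"angular": [0, 0, 0], "slide": [0, 0, 0], "jaw": 0},
  ],
)

```text
time_s: 9.07
tool_pos: [0.612, 0.0525, 0.1986]
tool_rot: [-179.9, -0.1, -166.5]
force: [0.0, 0.8, -1.7]
grip_width: 0.0195
grasp_force: 40.0
```

```bash
python3 go.py 0.6107 0.058 0.20 194.3;  python3 - <<'E'
from cell import env
import cv2
for n,(r,c) in {"top":((120,240),(235,375)),"side":((140,260),(195,330))}.items():
    im=env.read_camera(n)[:,:,::-1]; cv2.imwrite(f"raw_{n}1.png",im)
a=cv2.imread("raw_top1.png")[125:225,240:350]; b=cv2.imread("raw_side1.png")[150:250,205:315]
f=lambda x:cv2.resize(x,(396,360),interpolation=cv2.INTER_CUBIC)
cv2.imwrite("pics/h1.png",cv2.hconcat([f(a),f(b)]))
E
```

```text
t 9.075 pos [0.612  0.0525 0.1986] rot [-1.7994e+02 -1.0000e-01 -1.6650e+02] F [ 0.   0.8 -1.7] M [ 0.12 -0.01 -0.07] w 0.0195 gf 39.99969519674778 q [ 44.  30. -70.  89.  29.  81.  76.]
slide before turn [-0.      0.0114 -0.0028] after turn [-0.0002  0.0114 -0.0028] ang [-0.0003 -0.0005 -0.0044] mm 5.862969534734007
```

View pics/h1.png

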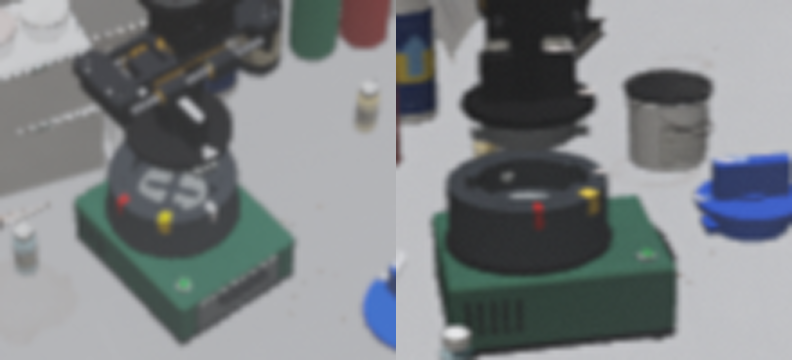

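The drawer front is now flush with the housing and the lid hovers over the neck, arrow towards the white mark (top crop: arrow (209,152), mark (211,210)). Let it settle before correcting.

Emit:
step_arm(
  rows=[
    {"angular": [0, 0, 0], "slide": [0, 0, 0], "jaw": 0},
    {"angular": [0, 0, 0], "slide": [0, 0, 0], "jaw": 0},
  ],
)

```text
time_s: 9.43
tool_pos: [0.6098, 0.0599, 0.2002]
tool_rot: [-180.0, 0.0, -165.9]
force: [0.6, -0.2, -1.3]
grip_width: 0.0196
grasp_force: 40.0
```

```bash
python3 go.py 0.6107 0.058 0.180 194.3
```

```text
t 9.425 pos [0.6098 0.0599 0.2002] rot [-179.98    0.   -165.86] F [ 0.6 -0.2 -1.3] M [ 0.16 -0.16 -0.02] w 0.0196 gf 40.00013178214431 q [ 43.  30. -70.  89.  29.  81.  76.]
slide before turn [-0.0009 -0.004   0.0404] after turn [-0.0009 -0.0041  0.0404] ang [-0.0001  0.     -0.0009] mm 20.324013160884697
```

Emit:
step_arm(
  rows=[
    {"angular": [0, 0, 0], "slide": [-0.0009, -0.004, 0.02], "jaw": 0},
    {"angular": [0, 0, 0], "slide": [0, 0, 0.022], "jaw": 0},
    {"angular": [0, 0, 0], "slide": [0, 0, 0], "jaw": 0},
    {"angular": [0, 0, 0], "slide": [0, 0, 0], "jaw": 0},
    {"angular": [0, 0, 0], "slide": [0, 0, 0], "jaw": 0},
  ],
)

```text
time_s: 10.05
tool_pos: [0.6114, 0.0568, 0.1793]
tool_rot: [-180.0, 0.0, -166.0]
force: [-0.3, 0.5, -2.4]
grip_width: 0.0197
grasp_force: 40.0
```

```bash
python3 - <<'E'
from cell import env
import cv2
for n in("top","side"): cv2.imwrite(f"raw_{n}2.png",env.read_camera(n)[:,:,::-1])
a=cv2.imread("raw_top2.png")[150:207,262:319]; b=cv2.imread("raw_side2.png")[170:227,210:267]
f=lambda x:cv2.resize(x,(399,399),interpolation=cv2.INTER_CUBIC)
cv2.imwrite("pics/h2.png",cv2.convertScaleAbs(cv2.hconcat([f(a),f(b)]),alpha=1.6,beta=15))
E
python3 go.py 0.6107 0.058 0.180 194.3
```

```text
t 10.15 pos [0.6114 0.0567 0.1793] rot [-1.7999e+02  3.0000e-02 -1.6600e+02] F [ 0.5 -0.1 -1.1] M [ 0.04 -0.15 -0.01] w 0.0196 gf 39.99999892897904 q [ 43.  31. -69.  90.  30.  79.  75.]
slide before turn [ 0.0007  0.0028 -0.0013] after turn [ 0.0007  0.0028 -0.0013] ang [-0.      0.0001 -0.0016] mm 1.5830330816951876
```

View pics/h2.png

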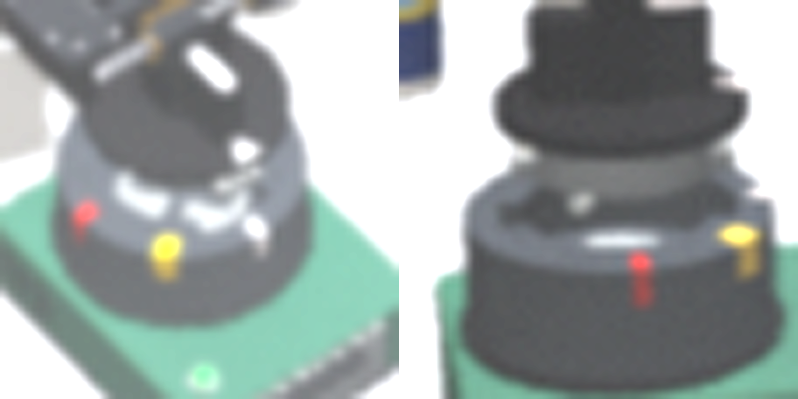

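```bash
cat > fit2.py <<'E'
import fit; from fit import *
fit.CR.update(top=(262,150,7),side=(210-57,170,7))
z=142.3
def fL(q):
    p=q[:3]; x1,x2=q[3]*1000,q[4]*1000
    return np.concatenate([e("top",p,54,z+28,"l",82),e("top",p,54,z+28,"r",291),e("top",p,54,z+24,"b",187),
 pt("top",p,(x1,0,z+71),193,48),pt("top",p,(x2,0,z+71),230,85),e("side",p,54,z+28,"l",495),e("side",p,54,z+28,"r",748),e("side",p,54,z+24,"b",157),
 pt("top",p,(-47,0,z+33),245,152)])
def fN(p): return np.concatenate([e("top",p,66,125,"l",57),e("top",p,66,125,"r",306),e("side",p,66,125,"l",467),e("side",p,66,125,"r",773),
 pt("top",p,(-55,0,125),254,224),pt("top",p,(-k,k,125),167,245),pt("top",p,(0,55,125),87,213),pt("side",p,(-k,k,125),738,234),pt("side",p,(0,55,125),640,261)])
for f,x0 in((fL,[.61,.058,.25,-.005,-.038]),(fN,[.61,.058,.25])):
    r=least_squares(f,x0,loss="soft_l1",x_scale=.1); print(r.x[:2],np.degrees(r.x[2]),r.x[3:],r.cost); print(np.round(r.fun if 0 else f(r.x),1))
E
python3 fit2.py
```

```text
[0.60987282 0.05420781] 12.871662191156458 [-0.00436298 -0.03507047] 0.9924042274368647
[-0.1  0.6  0.   0.  -0.   0.  -0.  -0.6  0.6  1.  -0.1 -0.2]
[0.61063414 0.05828665] 15.26223740479427 [] 2.5892239756057656
[-0.6  0.4 -0.4  1.  -0.8  0.1  0.3 -0.4  1.4 -0.1 -0.9  0.7  0.6  0.3]
```

Emit:
step_arm(
  rows=[
    {"angular": [0, 0, -0.005], "slide": [-0.0022, 0.0056, 0], "jaw": 0},
    {"angular": [0, 0, 0], "slide": [0, 0, 0.02], "jaw": 0},
    {"angular": [0, 0, 0], "slide": [0, 0, 0.01], "jaw": 0},
    {"angular": [0, 0, 0], "slide": [0, 0, 0], "jaw": 0},
    {"angular": [0, 0, 0], "slide": [0, 0, 0], "jaw": 0},
  ],
)

```text
time_s: 10.78
tool_pos: [0.6117, 0.0596, 0.164]
tool_rot: [-180.0, -0.0, -165.1]
force: [-0.3, -0.3, -0.8]
grip_width: 0.02
grasp_force: 40.0
```

Emit:
step_arm(
  rows=[
    {"angular": [0, 0, 0], "slide": [0, 0, 0.006], "jaw": 0},
    {"angular": [0, 0, 0], "slide": [0, 0, 0.006], "jaw": 0},
    {"angular": [0, 0, 0], "slide": [0, 0, 0], "jaw": 0},
  ],
)

```text
time_s: 11.15
tool_pos: [0.6118, 0.0595, 0.1578]
tool_rot: [-180.0, 0.0, -165.1]
force: [0.5, 0.3, -2.7]
grip_width: 0.0197
grasp_force: 40.0
```

The lid's foot is below the rim and there is no contact force. Going on down.

Emit:
step_arm(
  rows=[
    {"angular": [0, 0, 0], "slide": [0, 0, 0.008], "jaw": 0},
    {"angular": [0, 0, 0], "slide": [0, 0, 0.008], "jaw": 0},
    {"angular": [0, 0, 0], "slide": [0, 0, 0.008], "jaw": 0},
    {"angular": [0, 0, 0], "slide": [0, 0, 0], "jaw": 0},
  ],
)

```text
time_s: 11.65
tool_pos: [0.6117, 0.0595, 0.1456]
tool_rot: [-180.0, -0.0, -165.1]
force: [1.6, -0.8, -1.7]
grip_width: 0.0195
grasp_force: 40.0
```

Emit:
step_arm(
  rows=[
    {"angular": [0, 0, 0], "slide": [0, 0, 0.008], "jaw": 0},
    {"angular": [0, 0, 0], "slide": [0, 0, 0.006], "jaw": 0},
    {"angular": [0, 0, 0], "slide": [0, 0, 0.004], "jaw": 0},
    {"angular": [0, 0, 0], "slide": [0, 0, 0], "jaw": 0},
  ],
)

```text
time_s: 12.15
tool_pos: [0.6118, 0.0595, 0.1383]
tool_rot: [-179.9, 0.0, -165.1]
force: [-1.6, -1.9, 5.7]
grip_width: 0.0194
grasp_force: 40.0
```

Seated: height 0.1383 with 6 N up, matching the 24 mm seat depth. Twisting clockwise with a firmer grip.

Emit:
step_arm(
  rows=[
    {"angular": [0, 0, 0], "slide": [0, 0, 0], "jaw": 0},
    {"angular": [0, 0, 0.02], "slide": [0, 0, 0], "jaw": 0},
    {"angular": [0, 0, 0.03], "slide": [0, 0, 0], "jaw": 0},
    {"angular": [0, 0, 0.03], "slide": [0, 0, 0], "jaw": 0},
    {"angular": [0, 0, 0.02], "slide": [0, 0, 0], "jaw": 0},
    {"angular": [0, 0, 0], "slide": [0, 0, 0], "jaw": 0},
  ],
  newtons=58,
)

```text
time_s: 12.9
tool_pos: [0.6132, 0.0583, 0.1383]
tool_rot: [-179.9, 0.2, 176.9]
force: [2.5, -3.4, 5.9]
grip_width: 0.0195
grasp_force: 58.0
```

```bash
python3 go.py 0.6117 0.0595 0.1375 149.8
```

```text
t 12.9 pos [0.6132 0.0583 0.1383] rot [-179.89    0.2   176.88] F [ 2.5 -3.4  5.9] M [-0.7  -0.68  0.19] w 0.0195 gf 58.01654689013958 q [ 40.  31. -64.  93.  29.  74.  58.]
slide before turn [0.0031 0.0023 0.0017] after turn [0.0038 0.0006 0.0017] ang [-0.0004  0.0012  0.1504] mm 2.088581977250095
```

Emit:
step_arm(
  rows=[
    {"angular": [0, 0, 0.03], "slide": [0, 0, 0], "jaw": 0},
    {"angular": [0, 0, 0.03], "slide": [0, 0, 0], "jaw": 0},
    {"angular": [0, 0, 0.03], "slide": [0, 0, 0], "jaw": 0},
    {"angular": [0, 0, 0.03], "slide": [0, 0, 0], "jaw": 0},
    {"angular": [0, 0, 0.02], "slide": [0, 0, 0], "jaw": 0},
    {"angular": [0, 0, 0], "slide": [0, 0, 0], "jaw": 0},
    {"angular": [0, 0, 0], "slide": [0, 0, 0], "jaw": 0},
  ],
)

```text
time_s: 13.78
tool_pos: [0.613, 0.0579, 0.1383]
tool_rot: [-179.9, 0.2, 151.7]
force: [2.2, -4.0, 6.8]
grip_width: 0.0198
grasp_force: 58.1
```

```bash
python3 go.py 0.6117 0.0595 0.1375 149.8
python3 - <<'E'
from cell import env
import cv2
for n in("top","side"): cv2.imwrite(f"raw_{n}3.png",env.read_camera(n)[:,:,::-1])
a=cv2.imread("raw_top3.png")[150:207,262:319]; b=cv2.imread("raw_side3.png")[170:227,210:267]
f=lambda x:cv2.resize(x,(399,399),interpolation=cv2.INTER_CUBIC)
cv2.imwrite("pics/t1.png",cv2.convertScaleAbs(cv2.hconcat([f(a),f(b)]),alpha=1.5,beta=15))
E
```

```text
t 13.775 pos [0.613  0.0579 0.1383] rot [-179.94    0.21  151.74] F [ 2.2 -4.   6.8] M [-0.94 -0.53  0.4 ] w 0.0198 gf 58.084194799885154 q [ 37.  28. -59.  93.  26.  73.  36.]
slide before turn [0.0038 0.0016 0.0016] after turn [0.0038 0.0014 0.0016] ang [-0.0003  0.0012  0.0108] mm 2.1929447047982755
```

View pics/t1.png

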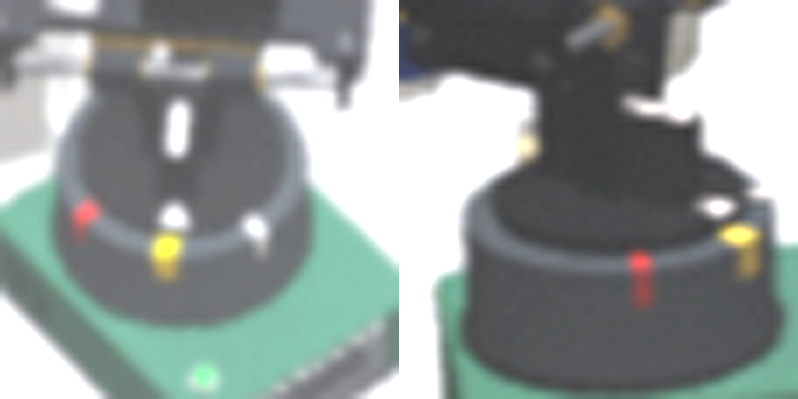

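The lid sits flush in the neck and its arrow (top crop (174,215)) is next to the yellow mark (167,245). Checking the angle.

Run:
```python
import fit; from fit import *
fit.CR.update(top=(262,150,7),side=(210-57,170,7))
for c in((.6106,.0583),(.6125,.058)):
  for yaw in(154,150,146,142):
    p=[*c,np.radians(yaw-180)]; g=lambda n,l:np.round((proj(n,W(p,l))[0]-px(n,0,0))*7)
    m=[*c,np.radians(14.6)]; h=lambda n:np.round((proj(n,W(m,(-k,k,125)))[0]-px(n,0,0))*7)
    print(c,yaw,[(g(n,(-46,0,134)),g(n,(-30,0,172)),h(n)) for n in("top","side")])
```

```text
(0.6106, 0.0583) 154 [(array([177., 218.]), array([178., 145.]), array([168., 242.])), (array([717., 211.]), array([681., 118.]), array([731., 239.]))]
(0.6106, 0.0583) 150 [(array([170., 218.]), array([173., 144.]), array([168., 242.])), (array([713., 214.]), array([678., 120.]), array([731., 239.]))]
(0.6106, 0.0583) 146 [(array([164., 217.]), array([169., 144.]), array([168., 242.])), (array([708., 217.]), array([675., 121.]), array([731., 239.]))]
(0.6106, 0.0583) 142 [(array([158., 216.]), array([165., 143.]), array([168., 242.])), (array([703., 219.]), array([672., 123.]), array([731., 239.]))]
(0.6125, 0.058) 154 [(array([176., 215.]), array([177., 142.]), array([167., 240.])), (array([712., 211.]), array([677., 118.]), array([726., 239.]))]
(0.6125, 0.058) 150 [(array([169., 215.]), array([172., 141.]), array([167., 240.])), (array([708., 214.]), array([674., 119.]), array([726., 239.]))]
(0.6125, 0.058) 146 [(array([163., 214.]), array([168., 141.]), array([167., 240.])), (array([703., 216.]), array([671., 121.]), array([726., 239.]))]
(0.6125, 0.058) 142 [(array([157., 213.]), array([164., 140.]), array([167., 240.])), (array([698., 219.]), array([667., 122.]), array([726., 239.]))]
```

The arrow is about 2–3° short of the mark, so a final small twist, then a hold to check that nothing creeps.

Emit:
step_arm(
  rows=[
    {"angular": [0, 0, 0.014], "slide": [0, 0, 0], "jaw": 0},
    {"angular": [0, 0, 0], "slide": [0, 0, 0], "jaw": 0},
    {"angular": [0, 0, 0], "slide": [0, 0, 0], "jaw": 0},
    {"angular": [0, 0, 0], "slide": [0, 0, 0], "jaw": 0},
    {"angular": [0, 0, 0], "slide": [0, 0, 0], "jaw": 0},
    {"angular": [0, 0, 0], "slide": [0, 0, 0], "jaw": 0},
  ],
)

```text
time_s: 14.62
tool_pos: [0.613, 0.0578, 0.1383]
tool_rot: [-179.9, 0.2, 149.2]
force: [1.9, -4.9, 7.0]
grip_width: 0.0194
grasp_force: 58.1
```

```bash
python3 go.py 0.6117 0.0595 0.1375 149.8
python3 - <<'E'
from cell import env
import cv2
a=env.read_camera("top")[:,:,::-1]; b=a[150:207,262:319]
cv2.imwrite("pics/t2.png",cv2.hconcat([cv2.convertScaleAbs(cv2.resize(b,(399,399),interpolation=cv2.INTER_CUBIC),alpha=1.5,beta=15),cv2.resize(a[100:300,180:380],(399,399),interpolation=cv2.INTER_CUBIC)]))
E
```

```text
t 14.625 pos [0.613  0.0578 0.1383] rot [-179.94    0.21  149.22] F [ 1.9 -4.9  7. ] M [-0.96 -0.45  0.46] w 0.0194 gf 58.09665919281542 q [ 37.  28. -58.  93.  25.  73.  33.]
slide before turn [0.0039 0.0016 0.0016] after turn [0.0039 0.0017 0.0016] ang [-0.0003  0.0012 -0.0032] mm 2.265466121274865
```

View pics/t2.png

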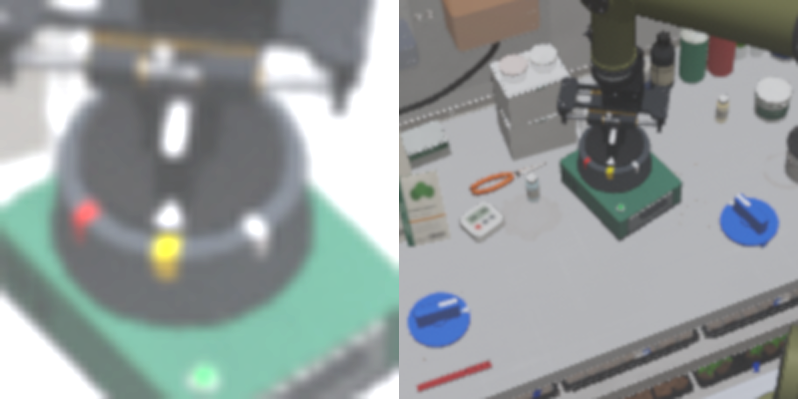

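The arrow (169,213) now points at the yellow mark (167,245). The drawer is shut, the bystanders in view are where they were, and the pose and grip are steady. Handing in.

```bash
python3 -c "
from cell import env
print(env.sign_off())"
```

```text
the job is handed in; nothing more can be done
None
```

The job is handed in at about 14.7 s: the drawer is shut, and the lid is fully down, gripped and held with its arrow at the yellow half-way mark.

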